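Change the water filter cartridge

TASK

Change the cartridge in the counter-top water filter: squeeze the two side tabs of the spent cartridge together, draw it straight up out of the well and stand it upright on the white tray. Then push the fresh cartridge that waits on the tray fully home in the well, until both its tabs have clicked out under the catches. Go by feel and never strain the filter unit by wrenching, levering or ramming a cartridge, and leave the other things where they are.

Things in the scene. Friction and masses are not known exactly. Their poses are not given: they have to be found in the camera images.
- unit: counter-top water filter unit, pale grey box 130 deep (x) x 200 wide (y) x 96 high, fixed, on levelling feet that raise it 0 to 12 mm off the worktop. Origin under its centre, x to the rear, y to its left. In the left half (45 mm left of the centre) the cartridge well, open upward; on the right half a steel spout that stands 50 mm above the top and reaches forward, 97 mm from the well axis.
- seat (a point): on the well's axis, 64 mm below the unit's top face: where the foot of a latched cartridge sits (the well's hard floor is 1.5 mm lower). Axes of the unit. A sprung valve pin in the well pushes up on the foot over the last 10 mm, with 3 N at first, 6 N at the seat.
- mouth (a point): centre of the well's mouth in the unit's top face. The well is 46 (x) x 48 (y), 1 mm wider all round than a cartridge, with a lead-in 4 mm wide and 8 deep round the mouth. In its +y and -y walls are the catches, their undersides 12 mm below the top; a latched cartridge's barbs sit under them. z up.
- spent: cartridge latched in the well at the start, off-white, 44 (x) x 46 (y) x 88 high, about 0.2 kg, flat foot with rounded edges; origin under its foot, z up. On its +y and -y sides a sprung tab; the upper 24 mm (thumb pads, 20 wide) stand above the unit's top when latched. See fresh.
- fresh: same make of cartridge, standing on the tray. Thumb pads 62 to 88 above the foot, flared to 53 mm over all; squeezed to their stops they are parallel, 30 mm over all (about 10 N a side), and the barbs lie inside the body. Barbs: top 52 above the foot, 4.5 mm proud, sloped below. Between the tabs a fin 26 (x) x 14 (y), its top 82 above the foot.
- fresh_left (a joint): angle of the fresh cartridge's +y tab about its root 16 mm above the foot: 0 sprung out, 0.15 squeezed in to its stop
- fresh_right (a joint): angle of the fresh cartridge's -y tab, likewise
- tray: white melamine tray 292 (x) x 202 (y) x 10 mm, fixed; origin under its centre, its flat inner floor (270 x 180) 3 mm above the worktop. The fresh cartridge stands on its +x half; the -x half is free.
- peg: purple clothes peg used as a bag clip, 72 x 15 x 12 mm, loose, lying near the tray's -y edge; leave alone
- peeler: vegetable peeler, 170 x 25 x 18 mm, loose, lying on the strip of worktop in front of the sink; leave alone
- tumbler: drinking glass 80 wide, 91 high, loose, front right of the worktop; leave alone
Mind the look-alikes: they are no part of the job. Leave any purple look-alike of the fresh alone.

How it is judged:
By the outcome, as a careful person would: the job done as asked, in the order asked, and still so for the second after the job is handed in, with the robot touching nothing.
It also fails if it takes over 69 s, if anything falls off the work surface, if the arm or the gripper's body presses on something with over 40 N, if the wrist force passes 120 N, or if a joint passes its speed limit or range.

ROBOT

A 6-joint arm with a two-finger parallel gripper is mounted at the origin on a cart in front of the work surface, level with it; the furniture and walls round the work are solid. World frame = base frame: x ahead of the robot, y to its left, z up, the work surface at z = 0. Lengths are in m, angles in degrees, forces in N, time in s.
With the tool pointing down it reaches from about 0.375 to 0.9 m from the base axis. Payload 3.1 kg.
Tool frame: the origin (TCP) lies on the centre line of the jaws, within the pads' length; the fingertips stand 17 mm ahead of it and the grasp point (between the pads) lies 2 mm behind it; z points along the fingers, y is the line along which they close (so a half turn about z gives the same grasp; the last joint's range is limited). The gripper opens to 87 mm and grips with 3 to 60 N. Pads are 19 mm wide; open, the fingers measure 117 mm over their backs; the gripper's body (75 mm by 190 mm) begins 51 mm behind the grasp point.
Start: joints at [65.518, 30.224, 82.088, -0, 67.689, -10.227], TCP at [0.154, 0.606, 0.24] pointing down, gripper open.
Joint ranges: [-176.69, 176.69], [-43.24, 126.21], [12.49, 139.97], [-82, 262], [0, 151.66], [-163.58, 163.58]. Speed limits (degrees/s): [159.86, 159.86, 180, 180, 180, 180].

INTERFACE

Orientations are given as a 3x3 rotation matrix whose columns are the frame's x, y, z axes.
In Python, from rig import bot, imaging, finder gives the robot as it stands. The module is installed in compiled form; this text tells all that it offers.
- The arm moves only by the tool play_rows, never from a script. Its argument "motion" is a list that holds one entry, the list of rows, each a list of 6 numbers: the shift along the tool's x, y, z in normalised numbers (1 is 0.6 m), then the turn, a rotation vector about the tool's x, y, z in parts of the range, where 1.0 means 90 degrees. In form: [[[dx, dy, dz, wx, wy, wz], ...]]. A call has 1 to 8 rows; each row is the pose to reach, as a shift and turn from the pose commanded when the call began, along the tool's axes at that moment; what a row does not reach only later rows make up. A row lasts 1/12 s, in which the tool goes at most 41.7 mm and 7.16 degrees, less where a joint would pass 70% of its speed; a pose out of reach is approached as far as the arm can. A call with a gripper value outside its range is refused whole. "fingers" is the finger opening in m, from 0 to 0.087, set as the call begins (left out, the last holds). The fingers move at their own pace and stop on an object; the grip force is fixed at half the most. Time passes only in rows, so rows that repeat a pose let the fingers close. It gives the time, the measured TCP pose, the force, the opening and the grip force at its end, in the units of the state.
- bot.read_state(): the state, without advancing time (a new reading comes with each control period).
- imaging.capture(name): name is "scene" or "top"; returns a dict with "frame" (384x512x3 uint8, red, green, blue), "camera_matrix" (3x3 intrinsics, pixels), "k1" (the pictures are not rectified: a ray, as slopes to the right and down, at radius r is drawn at 1 + k1 r^2 times it, then the intrinsics apply), "R" (3x3) and "t" (3): a world point X has camera coordinates R X + t. Camera axes: x right, y down, z forward; pixel columns grow to the right and rows downward; lengths in m; the calibration is good to about 2 mm. A picture is of the moment at which its call begins. There is no depth.
- bot.hand_in(): hands the job in; it is judged then, once.
Trained networks look in the newest picture that a camera, given by its name, has taken for a name from the list of things; names that differ only in an ending like _2 or _b are one class to them, and where a whole thing is asked for, a point or a joint stands for the part that bears it (a point fixed in the world has none). Each returns a list of dicts, best first, with "confidence" (0 to 1); they miss things now and then, are a little off and sometimes report something else, mostly with a low value. They report only what shows in the picture. A call takes as long as a camera call. They do not tell look-alikes from the thing itself.
- finder.recognise(camera, name): "at" ([x, y, z] in m, in world coordinates, good to about 4 mm: the middle of the surface that is visible of it).
- finder.outline_of(camera, name): "pixels" (384x512 bool, what is visible of it).
The state is a dict: "time_s": time; "joint_positions": joint angles; "qvel": joint speeds; "tau": joint torques, N m; "position": TCP position; "tcp_rot": TCP orientation; "force": force on the tool from outside, world axes, zero at the start; "moment": the same for the moment, N m; "opening": opening from 0.0 (shut) to 1.0 (fully open); "grasp_force": force on a finger pad.
Only numpy, scipy, OpenCV 4.12 (cv2) and the standard library are available. Lean on these libraries where they do the work, as an engineer would, in place of code of your own. Each camera call takes 0.05 s, during which the arm holds its last target. There are 200 camera calls.

## Working session

There is one attempt and no reset: what is moved stays moved. The work goes in short steps, Python scripts to look and compute and a tool call to move; the robot and the scene stay as the last step left them, time stands still between calls to the robot, and variables do not carry over. Pictures are saved under pics/ and viewed, at most 10 in all, crops included, and the job is handed in when it is done.

Besides the shell and the picture viewer there is one more tool, called after "Emit:" by a JSON object that holds its "fn" and its "kwargs", one argument or row to a line. play_rows: Moves the arm, as the interface text tells. Its arguments: {"type":"object","properties":{"motion":{"type":"array"},"fingers":{"type":"number"}},"required":["motion"]}

```bash
mkdir -p pics
cat > h.py <<'E'
import numpy as np, cv2
from rig import bot, imaging, finder
def cap(n): return imaging.capture(n)
def save(c,f,box=None,s=1):
    im=c["frame"][:,:,::-1]
    if box: im=im[box[1]:box[3],box[0]:box[2]]
    cv2.imwrite("pics/"+f,cv2.resize(im,None,fx=s,fy=s,interpolation=cv2.INTER_CUBIC))
def proj(c,X):
    p=c["R"]@np.array(X,float)+c["t"]; s=p[:2]/p[2]; s=s*(1+c["k1"]*(s@s))
    K=np.array(c["camera_matrix"]); return np.array([K[0,0]*s[0]+K[0,2],K[1,1]*s[1]+K[1,2]])
def ray(c,uv):
    K=np.array(c["camera_matrix"]); d=np.array([(uv[0]-K[0,2])/K[0,0],(uv[1]-K[1,2])/K[1,1]]); s=d.copy()
    for _ in range(20): s=d/(1+c["k1"]*(s@s))
    R=np.array(c["R"]); return -R.T@np.array(c["t"]), R.T@np.array([*s,1])
def atz(c,uv,z):
    o,d=ray(c,uv); return o+d*(z-o[2])/d[2]
def tri(c1,p1,c2,p2):
    o1,d1=ray(c1,p1);o2,d2=ray(c2,p2)
    s=np.linalg.lstsq(np.c_[d1,-d2],o2-o1,rcond=None)[0]; a=o1+s[0]*d1;b=o2+s[1]*d2
    return (a+b)/2,np.linalg.norm(a-b)
E
python3 - <<'E'
from h import *
np.set_printoptions(precision=4,suppress=True)
s=bot.read_state();print(s["time_s"],s["position"],s["tcp_rot"],s["force"])
for n in ("scene","top"):
    c=cap(n); save(c,n+"0.png",None,1.5); print(n,-np.array(c["R"]).T@c["t"],np.array(c["R"])[2],c["k1"])
    for k in ("unit","spent","fresh","tray","peg","peeler","tumbler"):
        for r in finder.recognise(n,k)[:4]: print(k,round(r["confidence"],2),np.array(r["at"]),proj(c,r["at"]))
E
```

```text
0.0 [0.1536 0.6051 0.2386] [[-0.9692  0.2462 -0.0008]
 [ 0.2462  0.9692 -0.0019]
 [ 0.0003 -0.0021 -1.    ]] [-0.1596  0.2376  0.1951]
scene [0.4608 0.6321 0.9165] [ 0.0362 -0.5751 -0.8173] 0.016875681106427017
unit 0.79 [ 0.5341 -0.1396  0.1123] [247.0935 132.7935]
spent 0.6 [ 0.5374 -0.1206  0.1141] [245.5922 136.8826]
spent 0.15 [ 0.5338 -0.1408  0.1074] [247.2604 133.6248]
fresh 0.73 [ 0.4107 -0.0431  0.061 ] [286.0592 169.0858]
fresh 0.72 [0.6053 0.1703 0.0588] [214.0651 228.8519]
tray 0.97 [0.5392 0.134  0.0006] [240.2875 228.4105]
peg 0.42 [0.5411 0.0503 0.0134] [241.5925 201.7808]
peeler 0.94 [0.3711 0.4067 0.0089] [300.7484 329.0472]
peeler 0.66 [ 0.5359 -0.1388  0.1095] [246.5214 133.5999]
peeler 0.34 [ 0.537  -0.1212  0.1177] [245.6989 135.9225]
tumbler 0.88 [ 0.3894 -0.3588  0.0621] [292.3719  98.8478]
top [0.1002 0.2067 1.4868] [ 0.2605 -0.107  -0.9595] -0.057467325304082356
unit 0.76 [ 0.5238 -0.1755  0.1098] [310.1541 162.2063]
spent 0.64 [ 0.5399 -0.1268  0.1064] [296.3402 163.2625]
spent 0.44 [ 0.5255 -0.1713  0.1073] [308.8534 162.4393]
fresh 0.75 [0.6015 0.1669 0.0632] [217.5611 179.924 ]
fresh 0.62 [ 0.41   -0.0534  0.059 ] [290.7852 204.9321]
tray 0.6 [0.5347 0.1338 0.0071] [232.8028 196.7215]
peeler 0.7 [0.3721 0.4034 0.0147] [180.0768 261.1138]
tumbler 0.92 [ 0.3913 -0.3924  0.0464] [373.1592 178.8247]
```

View pics/scene0.png

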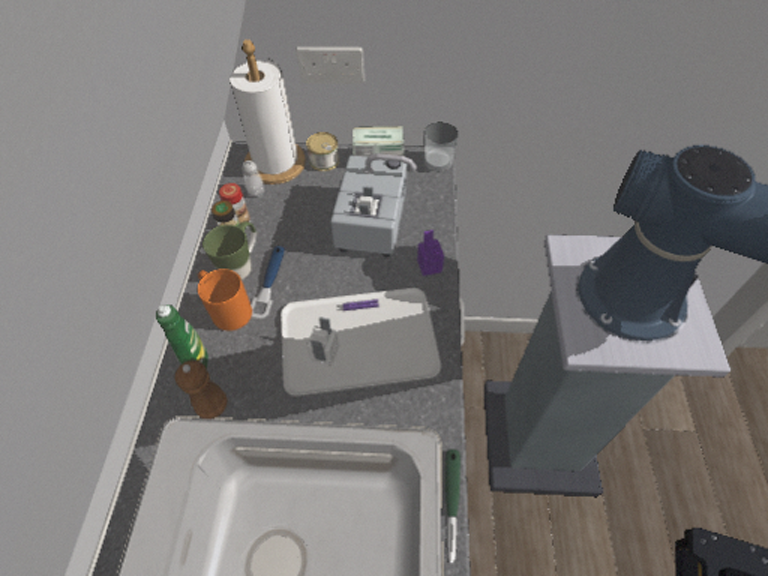

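View pics/top0.png

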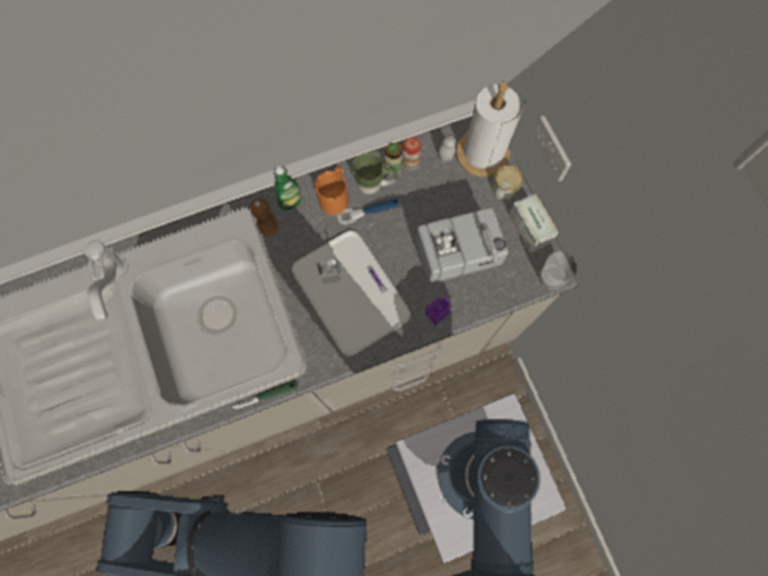

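Candidates for the fresh cartridge are the off-white one on the tray (scene 215,227) and the purple look-alike at (287,169). I choose the off-white one. The spent cartridge is in the unit at (245,136). Next, close crops.

Run:
```python
from h import *
import pickle
np.set_printoptions(precision=4,suppress=True)
cs={}
rows=[]
B={"scene":[(205,100,285,160),(180,195,260,255)],"top":[(270,135,350,195),(190,160,270,220)]}
for n in B:
    # average a few frames for noise
    fs=[cap(n) for _ in range(2)]
    c=fs[0]; c["frame"]=np.mean([f["frame"] for f in fs],0).astype(np.uint8); cs[n]=c
    print(n,np.array(c["camera_matrix"]).tolist())
    r=[]
    for b in B[n]:
        im=cv2.resize(c["frame"][b[1]:b[3],b[0]:b[2],::-1],None,fx=5,fy=5,interpolation=cv2.INTER_CUBIC)
        for k in range(0,80,10): cv2.putText(im,str(b[0]+k),(k*5,8),0,.3,(0,0,255),1); cv2.line(im,(k*5,8),(k*5,12),(0,0,255),1)
        for k in range(10,60,10): cv2.putText(im,str(b[1]+k),(0,k*5+3),0,.3,(0,0,255),1); cv2.line(im,(20,k*5),(24,k*5),(0,0,255),1)
        r.append(im)
    rows.append(np.hstack(r))
pickle.dump(cs,open("cs.pkl","wb"))
cv2.imwrite("pics/crops.png",np.vstack(rows))
```

```text
scene [[357.5537137947205, 0.0, 255.89900721518845], [0.0, 357.5537137947205, 187.73314202843582], [0.0, 0.0, 1.0]]
top [[396.5910912621982, 0.0, 257.94275287924063], [0.0, 396.5910912621982, 195.84953154575763], [0.0, 0.0, 1.0]]
```

View pics/crops.png

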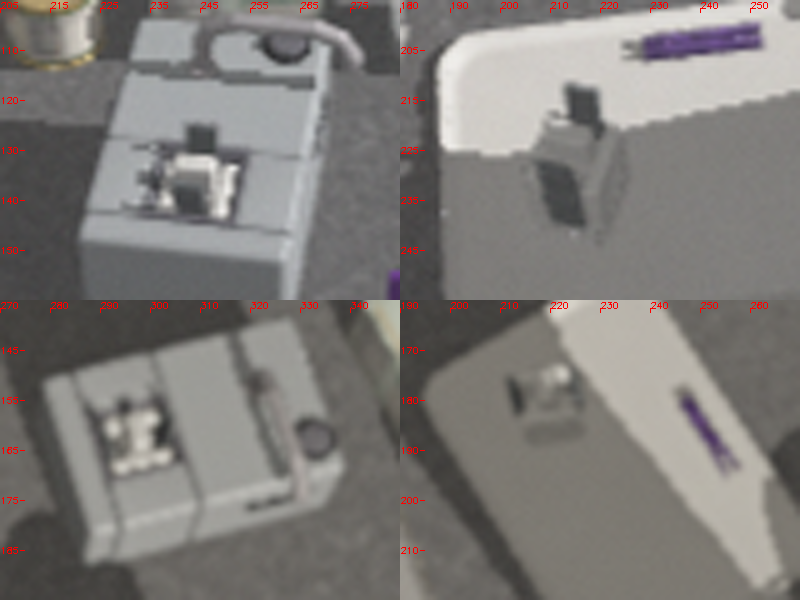

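```bash
cat > fit.py <<'E'
from h import *
import pickle
from scipy.optimize import minimize
np.set_printoptions(precision=4,suppress=True)
cs=pickle.load(open("cs.pkl","rb"))
S=8
def box(x0,x1,y0,y1,z0,z1): return np.array([[x,y,z] for x in(x0,x1) for y in(y0,y1) for z in(z0,z1)])
def place(P,x,y,yaw,z):
    c,s=np.cos(yaw),np.sin(yaw); return P@np.array([[c,s,0],[-s,c,0],[0,0,1]])+[x,y,z]
def render(c,parts,p):
    m=np.zeros((384,512),np.uint8); m=cv2.resize(m,None,fx=3,fy=3)
    for P in parts:
        q=np.array([proj(c,X) for X in place(P,*p)])
        h=cv2.convexHull(((q+.5)*3-.5).astype(np.float32))
        cv2.fillConvexPoly(m,np.round(h*256).astype(np.int32),255,shift=8)
    return cv2.resize(m,(512,384),interpolation=cv2.INTER_AREA)/255.
def fit(parts,masks,p0,free,cams=("scene","top")):
    p0=np.array(p0,float); sc=np.array([.01,.01,.1,.01])[free]
    def f(q):
        p=p0.copy(); p[free]+=q*sc
        return sum(np.abs(render(cs[n],parts,p)-masks[n]).sum() for n in cams)
    n=len(free); sim=np.vstack([np.zeros(n),np.eye(n)])
    r=minimize(f,np.zeros(n),method="Nelder-Mead",options=dict(initial_simplex=sim,xatol=.005,fatol=.05,maxiter=300))
    r=minimize(f,r.x,method="Nelder-Mead",options=dict(initial_simplex=r.x+sim*.3,xatol=.005,fatol=.05,maxiter=300))
    p=p0.copy(); p[free]+=r.x*sc; return p,r.fun
UN=[box(-.065,.065,-.1,.1,0,.096)]
CA=[box(-.022,.022,-.023,.023,0,.058),box(-.013,.013,-.007,.007,.05,.082),
    np.vstack([box(-.01,.01,.018,.023,.05,.06),box(-.01,.01,.0235,.0265,.086,.088)]),
    np.vstack([box(-.01,.01,-.023,-.018,.05,.06),box(-.01,.01,-.0265,-.0235,.086,.088)])]
E
cat > f1.py <<'E'
from fit import *
M={}
for k,near in (("unit",None),("fresh",(.603,.168)),("spent",None),("tray",None)):
    M[k]={}
    for n in ("scene","top"):
        cap(n); best=None
        o=finder.outline_of(n,k)
        for r in o:
            m=r["pixels"]; ys,xs=np.nonzero(m); cen=(xs.mean(),ys.mean())
            if near is not None and np.hypot(*(proj(cs[n],[*near,.05])-cen))>15: continue
            best=m; print(k,n,round(r["confidence"],2),cen,m.sum(),xs.min(),xs.max(),ys.min(),ys.max()); break
        M[k][n]=best
pickle.dump(M,open("M.pkl","wb"))
for cams in (("scene","top"),("scene",),("top",)):
    try:
        print("unit",cams,fit(UN,M["unit"],[.53,-.155,-.1,.005],[0,1,2,3] if len(cams)>1 else [0,1,2],cams))
        print("fresh",cams,fit(CA,M["fresh"],[.603,.168,-.4,.003],[0,1,2,3] if len(cams)>1 else [0,1,2],cams))
        print("tray",cams,fit([box(-.146,.146,-.101,.101,0,.01)],M["tray"],[.53,.134,-.3,0],[0,1,2],cams))
    except Exception as e: print(cams,e)
E
python3 f1.py
```

```text
unit scene 0.72 (np.float64(246.3663403614458), np.float64(135.0719126506024)) 2656 221 276 103 170
unit top 0.61 (np.float64(307.6483921982077), np.float64(162.48972061149183)) 1897 277 337 140 186
fresh scene 0.79 (np.float64(214.90238611713667), np.float64(227.87852494577007)) 461 205 225 212 241
fresh top 0.73 (np.float64(218.4975369458128), np.float64(180.03940886699507)) 203 211 225 173 188
spent scene 0.66 (np.float64(243.7872340425532), np.float64(135.17021276595744)) 188 236 251 125 142
spent top 0.63 (np.float64(233.97552130553038), np.float64(196.2883046237534)) 3309 196 272 155 236
tray scene 0.77 (np.float64(239.33936336754218), np.float64(227.72308227517829)) 5749 187 294 192 263
tray top 0.92 (np.float64(233.87683715461492), np.float64(195.72163433274545)) 3402 196 272 154 236
unit ('scene', 'top') (array([ 0.5394, -0.1743, -0.0774,  0.0186]), np.float64(749.3999999999999))
fresh ('scene', 'top') (array([ 0.606 ,  0.1614, -0.2161,  0.0086]), np.float64(88.99607843137255))
tray ('scene', 'top') (array([0.5466, 0.1269, 0.1846, 0.    ]), np.float64(1205.4549019607844))
unit ('scene',) (array([ 0.5408, -0.1885, -0.0911,  0.005 ]), np.float64(330.8784313725491))
fresh ('scene',) (array([ 0.6071,  0.157 , -0.2151,  0.003 ]), np.float64(58.2235294117647))
tray ('scene',) (array([0.5461, 0.1251, 0.1952, 0.    ]), np.float64(732.0901960784314))
unit ('top',) (array([ 0.5436, -0.1753, -0.1008,  0.005 ]), np.float64(340.2))
fresh ('top',) (array([ 0.6079,  0.1622, -0.3399,  0.003 ]), np.float64(22.211764705882352))
tray ('top',) (array([0.5464, 0.1298, 0.1878, 0.    ]), np.float64(401.3843137254902))
```

```bash
cat > ov.py <<'E'
from fit import *
def overlay(objs,B,f,cs=cs):
    rows=[]
    for n in B:
        r=[]
        for b in B[n]:
            im=cv2.resize(cs[n]["frame"][b[1]:b[3],b[0]:b[2],::-1],None,fx=5,fy=5,interpolation=cv2.INTER_CUBIC)
            for P,p,col in objs:
                for bx in P:
                    q=np.array([proj(cs[n],X) for X in place(bx,*p)]); q=((q+.5-[b[0],b[1]])*5).astype(int)
                    for i in range(len(q)):
                        for j in range(i):
                            if len(q)==8 and bin(i^j).count("1")==1: cv2.line(im,tuple(map(int,q[i])),tuple(map(int,q[j])),col,1)
            r.append(im)
        rows.append(np.hstack(r))
    cv2.imwrite("pics/"+f,np.vstack(rows))
B={"scene":[(205,100,285,160),(180,195,260,255)],"top":[(270,135,350,195),(190,160,270,220)]}
E
python3 - <<'E'
from ov import *
u=[.5415,-.178,-.09,.008]
T=u[3]+.096
W=[box(-.023,.023,.021,.069,.096,.096),box(-.01,.01,.0185,.0715,.120,.120)]
fr=[.606,.1614,-.2161,.003]
PD=[box(-.022,.022,-.023,.023,0,.058),box(-.01,.01,-.0265,.0265,.062,.088)]
TR=[box(-.146,.146,-.101,.101,0,.01)]
overlay([(UN,u,(0,255,255)),(W,u,(0,255,0)),(PD,fr,(0,255,0)),(TR,[.5466,.127,.187,0],(0,0,255))],B,"ov1.png")
E
```

```text
(no output)
```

View pics/ov1.png

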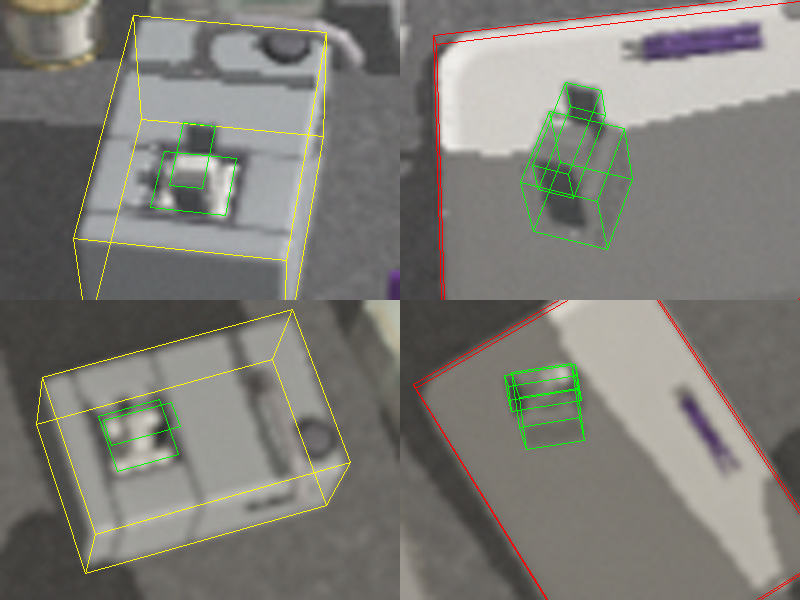

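Run:
```python
from ov import *
rows=[]
for n,bs in {"scene":[(225,118,265,148),(195,212,235,242)],"top":[(282,148,322,178),(200,165,240,195)]}.items():
    r=[]
    for b in bs:
        im=cs[n]["frame"][b[1]:b[3],b[0]:b[2],::-1].astype(float)
        lo,hi=np.percentile(im,1),np.percentile(im,97); im=np.clip((im-lo)/(hi-lo),0,1)**.6*255
        im=cv2.resize(im.astype(np.uint8),None,fx=10,fy=10,interpolation=cv2.INTER_CUBIC)
        for k in range(0,40,5): cv2.line(im,(k*10,0),(k*10,6),(0,0,255),1); cv2.putText(im,str(b[0]+k),(k*10,14),0,.3,(0,0,255),1)
        for k in range(5,30,5): cv2.line(im,(0,k*10),(6,k*10),(0,0,255),1); cv2.putText(im,str(b[1]+k),(8,k*10+3),0,.3,(0,0,255),1)
        r.append(im)
    rows.append(np.hstack(r))
cv2.imwrite("pics/z.png",np.vstack(rows))
```

```text
(no output)
```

View pics/z.png

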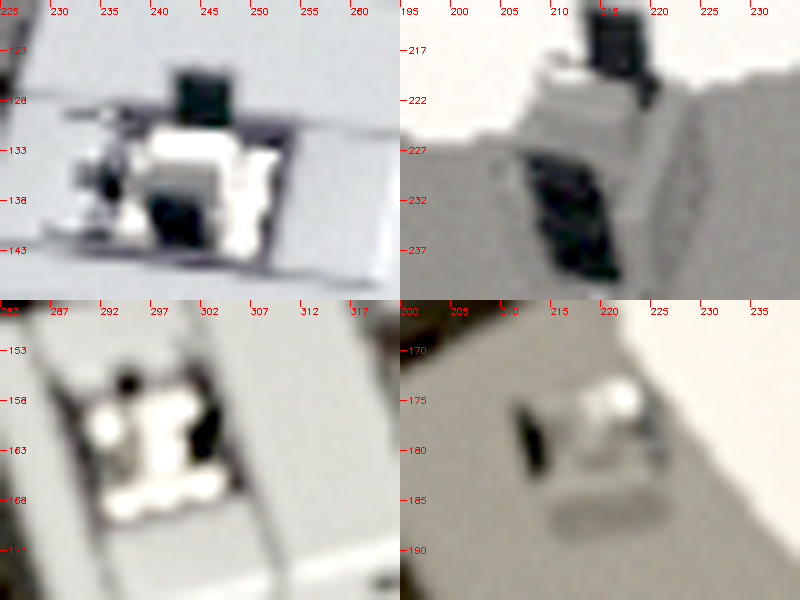

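```bash
cat > f2.py <<'E'
from ov import *
print("spent -y pad top", tri(cs["scene"],(244.9,124.4),cs["top"],(303.0,160.0)))
for T in (.1,.105): print(T,atz(cs["scene"],(244.9,124.4),T+.024),atz(cs["top"],(303.,160.),T+.024))
def grad(n):
    g=cv2.cvtColor(cs[n]["frame"],cv2.COLOR_RGB2GRAY).astype(np.float32); g=np.log(g+15); g=cv2.GaussianBlur(g,(0,0),.7)
    m=np.hypot(cv2.Sobel(g,5,1,0),cv2.Sobel(g,5,0,1)); return np.minimum(m,1.2)
G={n:grad(n) for n in cs}
def seg(a,b,n=25): return np.linspace(a,b,n)
def rect(x0,x1,y0,y1,z): return [seg((x0,y0,z),(x1,y0,z)),seg((x1,y0,z),(x1,y1,z)),seg((x1,y1,z),(x0,y1,z)),seg((x0,y1,z),(x0,y0,z))]
def score(E,p,blur):
    s=0
    for n in cs:
        for L in E:
            if isinstance(L,tuple):
                if L[0]!=n: continue
                L=L[1]
            q=np.array([proj(cs[n],X) for X in place(L,*p)],np.float32)
            s+=cv2.remap(blur[n],q[:,0][None],q[:,1][None],1).mean()
    return s
from scipy.optimize import differential_evolution as DE
def run(E,bounds):
    for sg in (1.2,.6):
        bl={n:cv2.GaussianBlur(G[n],(0,0),sg) for n in G}
        r=DE(lambda p:-score(E,p,bl),bounds,seed=1,popsize=12,maxiter=60,tol=1e-5); print(r.x,-r.fun/len(E))
    return r.x
b=.002
E=rect(-.065,.065,-.1,.1,.096)+rect(-.027,.027,.017,.073,.096)
u=run(E,[(.525,.555),(-.195,-.16),(-.2,.05),(0,.012)])
c,s=np.cos(u[2]),np.sin(u[2]); print("well",u[0]-s*.045,u[1]+c*.045,"top",u[3]+.096)
T=rect(-.146,.146,-.101,.101,.01); run(T,[(.53,.56),(.11,.14),(.1,.3),(0,.001)])
E
python3 f2.py
```

```text
spent -y pad top (array([ 0.5371, -0.1487,  0.1365]), np.float64(0.008002324245891639))
0.1 [ 0.5421 -0.1637  0.124 ] [ 0.5371 -0.1505  0.124 ]
0.105 [ 0.5416 -0.1586  0.129 ] [ 0.5355 -0.1492  0.129 ]
[ 0.5376 -0.1736 -0.1264  0.0102] 1.6696199
[ 0.5391 -0.1726 -0.1473  0.009 ] 1.7700321674346924
well 0.5457436258158798 -0.12811055876809366 top 0.10497459490746644
[0.5443 0.1288 0.187  0.0006] 1.6453564167022705
[0.5443 0.1287 0.1886 0.0002] 1.9450839757919312
```

Run:
```python
from ov import *
def y(n,p,q,z=.105):
    a,b=atz(cs[n],p,z),atz(cs[n],q,z); d=b-a
    if d[0]>0: d=-d
    print(n,a,b,"yaw",np.arctan2(-d[1],-d[0]))
sc=lambda x,y:(225+x/10-.5,118+y/10-.5); tp=lambda x,y:(282+x/10-.5,148+(y-300)/10-.5)
y("scene",sc(0,232),sc(370,283)); y("scene",sc(0,95),sc(395,135))
y("top",tp(245,490),tp(283,585)); y("top",tp(50,300+70),tp(118,595)); y("top",tp(175,310),tp(283,585))
# from crops picture (5x): unit edges
s5=lambda x,y:(205+x/5-.5,100+y/5-.5); t5=lambda x,y:(270+x/5-.5,135+(y-300)/5-.5)
y("scene",s5(82,235),s5(285,262)); y("scene",s5(140,72),s5(315,85)); y("top",t5(153,355),t5(202,500)); y("top",t5(75,380),t5(117,535)); y("top",t5(235,340),t5(292,480))
```

```text
scene [ 0.6017 -0.1105  0.105 ] [ 0.4877 -0.0946  0.105 ] yaw -0.13795567593543998
scene [ 0.6076 -0.1685  0.105 ] [ 0.4825 -0.1565  0.105 ] yaw -0.09534108902413614
top [ 0.5153 -0.1555  0.105 ] [ 0.4759 -0.1536  0.105 ] yaw -0.049103338941042504
top [ 0.5862 -0.1067  0.105 ] [ 0.4947 -0.0953  0.105 ] yaw -0.12335883771022921
top [ 0.5913 -0.16    0.105 ] [ 0.4759 -0.1536  0.105 ] yaw -0.055682759720810306
scene [ 0.6102 -0.0864  0.105 ] [ 0.4867 -0.0704  0.105 ] yaw -0.12927497374967442
scene [ 0.5876 -0.2285  0.105 ] [ 0.4736 -0.2214  0.105 ] yaw -0.06281351017859022
top [ 0.6011 -0.1688  0.105 ] [ 0.4811 -0.1563  0.105 ] yaw -0.10361599155544744
top [ 0.6039 -0.1059  0.105 ] [ 0.4792 -0.0871  0.105 ] yaw -0.1501792446440464
top [ 0.5896 -0.2317  0.105 ] [ 0.4709 -0.225   0.105 ] yaw -0.05651221362478982
```

```bash
cat >> h.py <<'E'
from scipy.spatial.transform import Rotation as Ro
def go(x,y,z,ang):
    "delta in tool axes to TCP x,y,z with tool y axis at angle ang (deg) in world, pointing down"
    s=bot.read_state(); R=np.array(s["tcp_rot"]); a=np.radians(ang)
    ty=np.array([np.cos(a),np.sin(a),0]); tz=np.array([0,0,-1.]); D=np.c_[np.cross(ty,tz),ty,tz]
    d=R.T@(np.array([x,y,z])-s["position"]); w=Ro.from_matrix(R.T@D).as_rotvec(degrees=True)
    print("t",round(s["time_s"],2),"pos",np.round(s["position"],4),"d",np.round(d,4),"w",np.round(w,2),"F",np.round(s["force"],1),"M",np.round(s["moment"],2),"op",round(s["opening"]*87,1),"g",np.round(s["grasp_force"],1),"ang",np.round(np.degrees(np.arctan2(R[1,1],R[0,1])),2),"j",np.round(s["joint_positions"],0))
E
python3 -c "
from h import *
go(.545,-.13,.24,84)"
```

```text
t 1.8 pos [0.1539 0.6058 0.2395] d [-5.603e-01 -6.168e-01 -5.000e-04] w [ 0.   -0.   -8.25] F [-0.1 -0.1  0.3] M [ 0.06  0.01 -0.01] op 87.0 g 0.0 ang 75.75 j [ 66.  30.  82.   0.  68. -10.]
```

Units first: shifts go in shares of 0.6 m and turns go in shares of 90 degrees. So -0.247 m / 0.6 = -0.4117, -0.224 m / 0.6 = -0.3733, -8.25 degrees / 90 = -0.0917.

Emit:
{"fn": "play_rows", "kwargs": {
  "motion": [
    [[-0.0467, -0.0517, 0, 0, 0, -0.0111], [-0.0933, -0.1033, 0, 0, 0, -0.0222], [-0.14, -0.155, 0, 0, 0, -0.0333], [-0.1867, -0.205, 0, 0, 0, -0.0444], [-0.2333, -0.2567, 0, 0, 0, -0.0556], [-0.28, -0.3083, 0, 0, 0, -0.0667], [-0.3267, -0.36, 0, 0, 0, -0.0778], [-0.3733, -0.4117, 0, 0, 0, -0.0917]]
  ]
}}

```text
time_s: 2.47
position: [0.3105, 0.3099, 0.2399]
tcp_rot: [[-0.995, 0.103, 0.001], [0.103, 0.995, 0.0], [-0.001, 0.001, -1.0]]
force: [0.9, 0.4, 0.4]
opening: 1.0
grasp_force: 0.0
```

```bash
python3 -c "
from h import *
go(.545,-.13,.24,84)"
```

```text
t 2.47 pos [0.3105 0.3099 0.2399] d [-2.785e-01 -4.134e-01 -1.000e-04] w [0.03 0.05 0.09] F [0.9 0.4 0.4] M [ 0.04 -0.03  0.  ] op 87.0 g 0.0 ang 84.09 j [ 30.  16. 108.  -0.  56. -54.]
```

Emit:
{"fn": "play_rows", "kwargs": {
  "motion": [
    [[-0.0383, -0.0567, 0, 0, 0, 0], [-0.0767, -0.1133, 0, 0, 0, 0], [-0.115, -0.17, 0, 0, 0, 0], [-0.1533, -0.2267, 0, 0, 0, 0], [-0.1917, -0.2833, 0, 0, 0, 0], [-0.23, -0.34, 0, 0, 0, 0], [-0.2683, -0.3967, 0, 0, 0, 0], [-0.3067, -0.4533, 0, 0, 0, 0]]
  ]
}}

```text
time_s: 3.13
position: [0.4652, 0.0197, 0.2399]
tcp_rot: [[-0.994, 0.105, 0.001], [0.105, 0.994, 0.0], [-0.001, 0.0, -1.0]]
force: [-0.8, 0.4, -0.0]
opening: 0.998
grasp_force: 0.0
```

In the tool's units: -0.14 m / 0.6 = -0.2333, -0.105 m / 0.6 = -0.175.

Emit:
{"fn": "play_rows", "kwargs": {
  "motion": [
    [[-0.0383, -0.0567, 0, 0, 0, 0], [-0.0767, -0.1167, 0.0167, 0, 0, 0], [-0.115, -0.175, 0.0417, 0, 0, 0], [-0.15, -0.225, 0.0667, 0, 0, 0], [-0.1567, -0.2333, 0.0833, 0, 0, 0], [-0.1567, -0.2333, 0.0833, 0, 0, 0]]
  ]
}}

```text
time_s: 3.63
position: [0.5436, -0.1298, 0.1872]
tcp_rot: [[-0.994, 0.108, -0.002], [0.108, 0.994, 0.001], [0.002, 0.001, -1.0]]
force: [-0.2, 0.9, 0.0]
opening: 0.998
grasp_force: 0.0
```

Run:
```python
from h import *
import pickle
go(.545,-.13,.19,84)
r=[]
ds={}
for n,b in (("scene",(215,95,275,155)),("top",(270,135,330,195))):
    c=cap(n); ds[n]=c
    im=c["frame"][b[1]:b[3],b[0]:b[2],::-1].astype(float); im=(im/255)**.6*255
    im=cv2.resize(im.astype(np.uint8),None,fx=6.6,fy=6.6,interpolation=cv2.INTER_CUBIC)
    # expected outlines: finger tips pads
    R=np.array(bot.read_state()["tcp_rot"]);p=np.array(bot.read_state()["position"])
    for x in (-.0095,.0095):
        for y in (-.0435,.0435):
            q=(proj(c,p+R@[x,y,.017])+.5-[b[0],b[1]])*6.6; cv2.circle(im,tuple(map(int,q)),3,(0,0,255),-1)
    r.append(im)
pickle.dump(ds,open("ds.pkl","wb"))
cv2.imwrite("pics/hov.png",np.hstack(r))
```

```text
t 3.63 pos [ 0.5436 -0.1298  0.1872] d [-0.0014 -0.0001 -0.0028] w [ 0.03 -0.14 -0.23] F [-0.2  0.9  0. ] M [0.05 0.09 0.01] op 86.8 g 0.0 ang 83.77 j [ -25.   29.   95.   -0.   56. -109.]
```

View pics/hov.png

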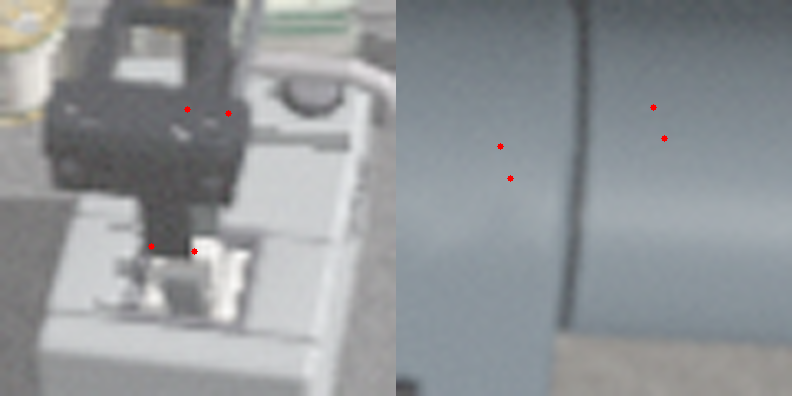

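In the tool's units: 0.06 m / 0.6 = 0.1, 0.059 m / 0.6 = 0.0983.

Emit:
{"fn": "play_rows", "kwargs": {
  "motion": [
    [[-0.0017, 0, 0.0333, 0, 0, 0], [-0.0017, 0, 0.0667, 0, 0, 0], [-0.0017, 0, 0.0917, 0, 0, 0], [-0.0017, 0, 0.0983, 0, 0, 0], [-0.0017, 0, 0.1, 0, 0, 0], [-0.0017, 0, 0.1, 0, 0, 0]]
  ],
  "fingers": 0.065
}}

```text
time_s: 4.23
position: [0.5443, -0.1263, 0.1305]
tcp_rot: [[-0.995, 0.103, 0.001], [0.103, 0.995, -0.0], [-0.001, -0.0, -1.0]]
force: [-0.4, 0.2, -0.1]
opening: 0.757
grasp_force: 0.0
```

Run:
```python
from h import *
import pickle
go(.545,-.13,.128,84)
c=cap("scene"); b=(215,100,275,145)
im=c["frame"][b[1]:b[3],b[0]:b[2],::-1].astype(float); im=(im/255)**.5*255
im=cv2.resize(im.astype(np.uint8),None,fx=12,fy=12,interpolation=cv2.INTER_CUBIC)
cv2.imwrite("pics/dn.png",im)
```

```text
t 4.23 pos [ 0.5443 -0.1263  0.1305] d [-0.001  -0.0036  0.0025] w [-0.01  0.04  0.08] F [-0.4  0.2 -0.1] M [ 0.    0.03 -0.  ] op 65.8 g 0.0 ang 84.08 j [ -25.   34.   97.    0.   49. -109.]
```

View pics/dn.png

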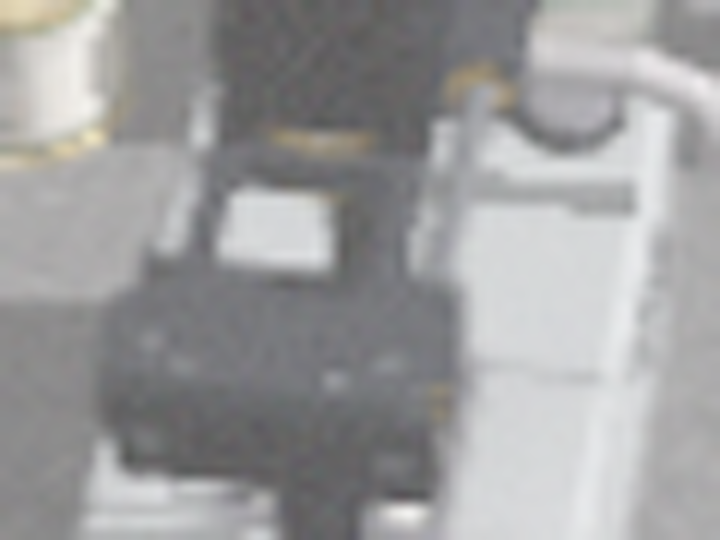

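In the tool's units: -0.003 m / 0.6 = -0.005, 0.002 m / 0.6 = 0.0033.

Emit:
{"fn": "play_rows", "kwargs": {
  "motion": [
    [[-0.0017, -0.005, 0.0017, 0, 0, 0], [-0.0017, -0.005, 0.0033, 0, 0, 0], [-0.0017, -0.005, 0.0033, 0, 0, 0], [-0.0017, -0.005, 0.0033, 0, 0, 0]]
  ],
  "fingers": 0.058
}}

```text
time_s: 4.62
position: [0.5451, -0.1307, 0.1279]
tcp_rot: [[-0.994, 0.105, 0.001], [0.105, 0.994, -0.0], [-0.001, -0.0, -1.0]]
force: [-0.4, -0.2, 0.0]
opening: 0.674
grasp_force: 0.0
```

Emit:
{"fn": "play_rows", "kwargs": {
  "motion": [
    [[0, 0, 0, 0, 0, 0], [0, 0, 0, 0, 0, 0]]
  ],
  "fingers": 0.054
}}

```text
time_s: 4.78
position: [0.545, -0.1305, 0.1276]
tcp_rot: [[-0.994, 0.105, 0.0], [0.105, 0.994, -0.0], [-0.0, -0.0, -1.0]]
force: [-0.4, -0.9, -0.4]
opening: 0.633
grasp_force: 0.0
```

Emit:
{"fn": "play_rows", "kwargs": {
  "motion": [
    [[0, 0, 0, 0, 0, 0], [0, 0, 0, 0, 0, 0]]
  ],
  "fingers": 0.05
}}

```text
time_s: 4.95
position: [0.545, -0.1303, 0.1276]
tcp_rot: [[-0.995, 0.105, -0.0], [0.105, 0.995, 0.0], [0.0, 0.0, -1.0]]
force: [0.0, 0.1, 0.6]
opening: 0.589
grasp_force: 3.1
```

```bash
python3 -c "
from h import *
go(.545,-.13,.128,84)"
```

```text
t 4.95 pos [ 0.545  -0.1303  0.1276] d [ 0.      0.0003 -0.0004] w [ 0.01 -0.01 -0.01] F [0.  0.1 0.6] M [ 0.04 -0.01 -0.02] op 51.2 g 3.1 ang 83.99 j [ -25.   34.   97.    0.   49. -109.]
```

Emit:
{"fn": "play_rows", "kwargs": {
  "motion": [
    [[0, 0, 0, 0, 0, 0], [0, 0, 0, 0, 0, 0], [0, 0, 0, 0, 0, 0]]
  ],
  "fingers": 0.042
}}

```text
time_s: 5.2
position: [0.545, -0.1304, 0.1275]
tcp_rot: [[-0.995, 0.105, -0.0], [0.105, 0.995, 0.0], [0.0, 0.0, -1.0]]
force: [-0.3, 0.8, 0.0]
opening: 0.5
grasp_force: 5.4
```

```bash
python3 -c "
from h import *
go(.545,-.13,.128,84)"
```

```text
t 5.2 pos [ 0.545  -0.1304  0.1275] d [-0.      0.0004 -0.0005] w [ 0.   -0.01 -0.  ] F [-0.3  0.8  0. ] M [ 0.06 -0.02  0.01] op 43.5 g 5.4 ang 84.0 j [ -25.   34.   97.    0.   49. -109.]
```

Emit:
{"fn": "play_rows", "kwargs": {
  "motion": [
    [[0, 0, 0, 0, 0, 0], [0, 0, 0, 0, 0, 0], [0, 0, 0, 0, 0, 0], [0, 0, 0, 0, 0, 0], [0, 0, 0, 0, 0, 0]]
  ],
  "fingers": 0.02
}}

```text
time_s: 5.62
position: [0.5452, -0.1304, 0.1279]
tcp_rot: [[-0.995, 0.105, 0.001], [0.105, 0.995, -0.0], [-0.001, -0.0, -1.0]]
force: [0.3, 0.9, 3.1]
opening: 0.346
grasp_force: 30.0
```

```bash
python3 -c "
from h import *
go(.545,-.13,.128,84)"
```

```text
t 5.62 pos [ 0.5452 -0.1304  0.1279] d [ 0.0002  0.0004 -0.0001] w [-0.    0.03 -0.01] F [0.3 0.9 3.1] M [ 0.21  0.03 -0.  ] op 30.1 g 30.0 ang 83.99 j [ -25.   34.   97.    0.   49. -109.]
```

In the tool's units: -0.009 m / 0.6 = -0.015, -0.001 m / 0.6 = -0.0017.

Emit:
{"fn": "play_rows", "kwargs": {
  "motion": [
    [[0, 0, -0.0017, 0, 0, 0], [0, 0, -0.0033, 0, 0, 0], [0, 0, -0.0067, 0, 0, 0], [0, 0, -0.01, 0, 0, 0], [0, 0, -0.015, 0, 0, 0]]
  ]
}}

```text
time_s: 6.03
position: [0.5449, -0.1304, 0.1365]
tcp_rot: [[-0.995, 0.105, -0.0], [0.105, 0.995, 0.0], [0.0, 0.0, -1.0]]
force: [0.7, -0.0, 1.7]
opening: 0.348
grasp_force: 30.0
```

```bash
python3 -c "
from h import *
go(.545,-.13,.128,84)"
```

```text
t 6.03 pos [ 0.5449 -0.1304  0.1365] d [-0.      0.0004  0.0085] w [ 0.01 -0.01 -0.01] F [ 0.7 -0.   1.7] M [ 0.26 -0.1  -0.02] op 30.3 g 30.0 ang 83.99 j [ -25.   33.   97.    0.   50. -109.]
```

In the tool's units: -0.09 m / 0.6 = -0.15, -0.075 m / 0.6 = -0.125.

Emit:
{"fn": "play_rows", "kwargs": {
  "motion": [
    [[0, 0, -0.0117, 0, 0, 0], [0, 0, -0.0267, 0, 0, 0], [0, 0, -0.0433, 0, 0, 0], [0, 0, -0.06, 0, 0, 0], [0, 0, -0.0783, 0, 0, 0], [0, 0, -0.1, 0, 0, 0], [0, 0, -0.125, 0, 0, 0], [0, 0, -0.15, 0, 0, 0]]
  ]
}}

```text
time_s: 6.7
position: [0.5446, -0.1304, 0.2279]
tcp_rot: [[-0.995, 0.105, -0.0], [0.105, 0.995, -0.0], [0.0, -0.0, -1.0]]
force: [0.8, -0.5, -2.2]
opening: 0.353
grasp_force: 30.0
```

Run:
```python
from h import *
# tray -x half centre
import numpy as np
a=.187; tc=np.array([.5445,.1285]); ex=np.array([np.cos(a),np.sin(a)])
for k in (-.06,-.07): print(tc+k*ex)
go(*(tc-.07*ex),.227,84)
```

```text
[0.48554602 0.11734528]
[0.47572035 0.11548616]
t 6.7 pos [ 0.5446 -0.1304  0.2279] d [0.0942 0.2373 0.0009] w [-0.01 -0.01 -0.  ] F [ 0.8 -0.5 -2.2] M [ 0.   -0.01 -0.02] op 30.7 g 30.0 ang 84.0 j [ -25.   26.   92.   -0.   62. -109.]
```

In the tool's units: 0.237 m / 0.6 = 0.395, 0.05 m / 0.6 = 0.0833.

Emit:
{"fn": "play_rows", "kwargs": {
  "motion": [
    [[0.0133, 0.0333, 0, 0, 0, 0], [0.0333, 0.0833, 0, 0, 0, 0], [0.0567, 0.1433, 0, 0, 0, 0], [0.08, 0.2033, 0, 0, 0, 0], [0.1033, 0.2633, 0, 0, 0, 0], [0.1267, 0.32, 0, 0, 0, 0], [0.1467, 0.37, 0, 0, 0, 0], [0.1567, 0.395, 0, 0, 0, 0]]
  ]
}}

```text
time_s: 7.37
position: [0.4741, 0.1182, 0.2274]
tcp_rot: [[-0.995, 0.102, -0.001], [0.102, 0.995, 0.001], [0.001, 0.001, -1.0]]
force: [0.6, 1.0, -2.1]
opening: 0.35
grasp_force: 30.0
```

In the tool's units: 0.126 m / 0.6 = 0.21, 0.122 m / 0.6 = 0.2033.

Emit:
{"fn": "play_rows", "kwargs": {
  "motion": [
    [[0, 0, 0.025, 0, 0, 0], [0, 0, 0.0667, 0, 0, 0], [0, 0, 0.1083, 0, 0, 0], [0, 0, 0.15, 0, 0, 0], [0, 0, 0.1833, 0, 0, 0], [0, 0, 0.2033, 0, 0, 0], [0, 0, 0.21, 0, 0, 0], [0, 0, 0.21, 0, 0, 0]]
  ]
}}

```text
time_s: 8.03
position: [0.4761, 0.115, 0.1002]
tcp_rot: [[-0.995, 0.105, -0.001], [0.105, 0.995, -0.0], [0.001, -0.0, -1.0]]
force: [0.2, -0.5, -1.8]
opening: 0.351
grasp_force: 30.0
```

Run:
```python
from h import *
go(.4757,.1155,.09,84)
import pickle
c=cap("scene"); cap("top")
for n in ("scene","top"):
    cap(n)
    for k in ("fresh","spent"):
        for r in finder.recognise(n,k)[:3]: print(n,k,round(r["confidence"],2),np.round(r["at"],4))
```

```text
t 8.03 pos [0.4761 0.115  0.1002] d [0.0004 0.0005 0.0102] w [-0.02 -0.08 -0.01] F [ 0.2 -0.5 -1.8] M [-0.02  0.02  0.05] op 30.5 g 30.0 ang 83.99 j [  0.  33. 108.  -0.  39. -84.]
scene fresh 0.63 [ 0.4076 -0.0432  0.0611]
scene fresh 0.61 [0.6042 0.1694 0.0608]
scene spent 0.47 [0.4777 0.141  0.0349]
top fresh 0.61 [ 0.4044 -0.0523  0.0574]
```

Creep down to touch.

In the tool's units: 0.006 m / 0.6 = 0.01, 0.005 m / 0.6 = 0.0083.

Emit:
{"fn": "play_rows", "kwargs": {
  "motion": [
    [[0, 0, 0.0033, 0, 0, 0], [0, 0, 0.0067, 0, 0, 0], [0, 0, 0.0083, 0, 0, 0], [0, 0, 0.01, 0, 0, 0]]
  ]
}}

```text
time_s: 8.77
position: [0.4761, 0.1151, 0.0943]
tcp_rot: [[-0.995, 0.105, -0.0], [0.105, 0.995, -0.0], [0.0, -0.0, -1.0]]
force: [0.8, -0.1, -1.9]
opening: 0.348
grasp_force: 30.0
```

In the tool's units: 0.002 m / 0.6 = 0.0033, 0.001 m / 0.6 = 0.0017.

Emit:
{"fn": "play_rows", "kwargs": {
  "motion": [
    [[0, 0, 0.0017, 0, 0, 0], [0, 0, 0.0033, 0, 0, 0], [0, 0, 0.0033, 0, 0, 0]]
  ]
}}

```text
time_s: 9.02
position: [0.4762, 0.1151, 0.0923]
tcp_rot: [[-0.995, 0.105, -0.001], [0.105, 0.995, -0.0], [0.001, -0.0, -1.0]]
force: [-0.5, 0.0, -2.0]
opening: 0.35
grasp_force: 30.0
```

Emit:
{"fn": "play_rows", "kwargs": {
  "motion": [
    [[0, 0, 0.0017, 0, 0, 0], [0, 0, 0.0033, 0, 0, 0], [0, 0, 0.0033, 0, 0, 0]]
  ]
}}

```text
time_s: 9.27
position: [0.4762, 0.1151, 0.0904]
tcp_rot: [[-0.995, 0.105, -0.0], [0.105, 0.995, 0.0], [0.0, -0.0, -1.0]]
force: [0.2, 0.8, -2.5]
opening: 0.354
grasp_force: 30.0
```

In the tool's units: 0.001 m / 0.6 = 0.0017.

Emit:
{"fn": "play_rows", "kwargs": {
  "motion": [
    [[0, 0, 0.0017, 0, 0, 0], [0, 0, 0.0017, 0, 0, 0]]
  ]
}}

```text
time_s: 9.43
position: [0.4763, 0.1151, 0.0894]
tcp_rot: [[-0.995, 0.105, -0.0], [0.105, 0.995, -0.0], [0.0, -0.0, -1.0]]
force: [0.5, -0.1, -2.3]
opening: 0.349
grasp_force: 30.0
```

In the tool's units: 0.001 m / 0.6 = 0.0017.

Emit:
{"fn": "play_rows", "kwargs": {
  "motion": [
    [[0, 0, 0.0017, 0, 0, 0], [0, 0, 0.0017, 0, 0, 0]]
  ]
}}

```text
time_s: 9.6
position: [0.4763, 0.1151, 0.0884]
tcp_rot: [[-0.995, 0.105, -0.0], [0.105, 0.995, 0.0], [0.0, -0.0, -1.0]]
force: [-0.4, -0.1, -2.8]
opening: 0.349
grasp_force: 30.0
```

In the tool's units: 0.001 m / 0.6 = 0.0017.

Emit:
{"fn": "play_rows", "kwargs": {
  "motion": [
    [[0, 0, 0.0017, 0, 0, 0], [0, 0, 0.0017, 0, 0, 0]]
  ]
}}

```text
time_s: 9.77
position: [0.4763, 0.1151, 0.0874]
tcp_rot: [[-0.995, 0.105, -0.0], [0.105, 0.995, -0.0], [0.0, -0.0, -1.0]]
force: [-0.4, 0.0, -2.4]
opening: 0.347
grasp_force: 30.0
```

In the tool's units: 0.001 m / 0.6 = 0.0017.

Emit:
{"fn": "play_rows", "kwargs": {
  "motion": [
    [[0, 0, 0.0017, 0, 0, 0], [0, 0, 0.0017, 0, 0, 0]]
  ]
}}

```text
time_s: 9.93
position: [0.4763, 0.1151, 0.0873]
tcp_rot: [[-0.995, 0.104, 0.0], [0.104, 0.995, -0.0], [-0.0, -0.0, -1.0]]
force: [-1.3, -0.1, 5.7]
opening: 0.35
grasp_force: 30.1
```

In the tool's units: 0.001 m / 0.6 = 0.0017.

Emit:
{"fn": "play_rows", "kwargs": {
  "motion": [
    [[0, 0, 0.0017, 0, 0, 0], [0, 0, 0.0017, 0, 0, 0]]
  ]
}}

```text
time_s: 10.1
position: [0.4764, 0.1151, 0.0873]
tcp_rot: [[-0.995, 0.104, 0.001], [0.104, 0.995, -0.0], [-0.001, -0.0, -1.0]]
force: [-2.3, -0.5, 13.9]
opening: 0.347
grasp_force: 30.2
```

In the tool's units: 0.001 m / 0.6 = 0.0017.

Emit:
{"fn": "play_rows", "kwargs": {
  "motion": [
    [[0, 0, 0.0017, 0, 0, 0], [0, 0, 0.0017, 0, 0, 0]]
  ]
}}

```text
time_s: 10.27
position: [0.4764, 0.1151, 0.0872]
tcp_rot: [[-0.995, 0.104, 0.001], [0.104, 0.995, -0.0], [-0.001, -0.0, -1.0]]
force: [-5.5, -0.2, 22.3]
opening: 0.349
grasp_force: 30.3
```

In the tool's units: -0.003 m / 0.6 = -0.005, -0.002 m / 0.6 = -0.0033.

Emit:
{"fn": "play_rows", "kwargs": {
  "motion": [
    [[0, 0, -0.0033, 0, 0, 0], [0, 0, -0.005, 0, 0, 0], [0, 0, -0.005, 0, 0, 0]]
  ]
}}

```text
time_s: 10.52
position: [0.4765, 0.1151, 0.0877]
tcp_rot: [[-0.995, 0.105, 0.001], [0.105, 0.995, 0.0], [-0.001, 0.0, -1.0]]
force: [-0.4, -0.1, -2.6]
opening: 0.347
grasp_force: 30.0
```

Emit:
{"fn": "play_rows", "kwargs": {
  "motion": [
    [[0, 0, 0, 0, 0, 0], [0, 0, 0, 0, 0, 0], [0, 0, 0, 0, 0, 0], [0, 0, 0, 0, 0, 0], [0, 0, 0, 0, 0, 0]]
  ],
  "fingers": 0.075
}}

```text
time_s: 10.93
position: [0.4763, 0.1151, 0.0874]
tcp_rot: [[-0.995, 0.105, -0.0], [0.105, 0.995, -0.0], [0.0, -0.0, -1.0]]
force: [0.1, 0.2, -0.1]
opening: 0.645
grasp_force: 0.0
```

In the tool's units: -0.12 m / 0.6 = -0.2, -0.09 m / 0.6 = -0.15.

Emit:
{"fn": "play_rows", "kwargs": {
  "motion": [
    [[0, 0, -0.0167, 0, 0, 0], [0, 0, -0.05, 0, 0, 0], [0, 0, -0.1, 0, 0, 0], [0, 0, -0.15, 0, 0, 0], [0, 0, -0.2, 0, 0, 0], [0, 0, -0.2, 0, 0, 0]]
  ]
}}

```text
time_s: 11.43
position: [0.4799, 0.1153, 0.2132]
tcp_rot: [[-0.994, 0.104, 0.012], [0.104, 0.995, 0.0], [-0.012, 0.001, -1.0]]
force: [0.5, 0.2, 0.7]
opening: 0.86
grasp_force: 0.0
```

Run:
```python
from fit import *
go(.606,.1614,.21,84)
M={}
for n in ("scene","top"):
    cs[n]=cap(n); M[n]=None
    for r in finder.outline_of(n,"fresh"):
        ys,xs=np.nonzero(r["pixels"]); cen=np.array([xs.mean(),ys.mean()])
        d=np.hypot(*(proj(cs[n],[.605,.165,.045])-cen)); print(n,round(r["confidence"],2),cen,len(xs),d)
        if d<12 and M[n] is None: M[n]=r["pixels"]
pickle.dump(M,open("M2.pkl","wb"))
M0=pickle.load(open("M.pkl","rb"))["fresh"]
for MM in (M,M0):
  for yaw in (-.5,-.2,.1,.3):
    for cams in (("scene","top"),("scene",)):
        if all(MM[n] is not None for n in cams): print(yaw,cams,*fit(CA,MM,[.605,.163,yaw,.003],[0,1,2],cams))
```

```text
t 11.43 pos [0.4799 0.1153 0.2132] d [-0.1206  0.059   0.0048] w [0.08 0.68 0.01] F [0.5 0.2 0.7] M [ 0.01 -0.03  0.03] op 74.8 g 0.0 ang 84.01 j [  1.  22. 103.  -0.  54. -84.]
scene 0.95 [285.9399 169.752 ] 383 92.8565181824079
scene 0.8 [214.6385 227.8615] 462 1.7349800997267872
-0.5 ('scene',) [ 0.6078  0.1572 -0.174   0.003 ] 54.2235294117647
-0.2 ('scene',) [ 0.6075  0.1578 -0.1515  0.003 ] 53.56470588235294
0.1 ('scene',) [ 0.6077  0.1574 -0.1564  0.003 ] 54.41960784313726
0.3 ('scene',) [ 0.6076  0.1577 -0.1469  0.003 ] 53.64313725490196
-0.5 ('scene', 'top') [ 0.6072  0.1606 -0.2132  0.003 ] 91.21176470588236
-0.5 ('scene',) [ 0.6068  0.1581 -0.1671  0.003 ] 56.98823529411764
-0.2 ('scene', 'top') [ 0.607   0.1605 -0.1618  0.003 ] 92.66274509803921
-0.2 ('scene',) [ 0.6072  0.1571 -0.1685  0.003 ] 56.66274509803921
0.1 ('scene', 'top') [ 0.6072  0.1608 -0.2062  0.003 ] 90.65490196078431
0.1 ('scene',) [ 0.6065  0.1576 -0.1472  0.003 ] 56.325490196078434
0.3 ('scene', 'top') [ 0.6072  0.1608 -0.2011  0.003 ] 91.23529411764707
0.3 ('scene',) [ 0.6068  0.1574 -0.1416  0.003 ] 56.003921568627455
```

Run:
```python
from fit import *
c=cs["scene"]
for p,q,z in (((212.6,211.4),(219.4,212.8),.091),((208.9,237.9),(216.3,239.6),.019),((207.2,226.5),(214.5,228.0),.065)):
    a,b=atz(c,p,z),atz(c,q,z); d=a-b; print(a,b,(a+b)/2,np.linalg.norm(d),"yaw",np.arctan2(d[1],d[0]))
```

```text
[0.6102 0.1347 0.091 ] [0.5913 0.1383 0.091 ] [0.6007 0.1365 0.091 ] 0.019177413207707092 yaw -0.18618420265559493
[0.623 0.178 0.019] [0.6017 0.1823 0.019 ] [0.6124 0.1802 0.019 ] 0.02172237714034131 yaw -0.19900563716964767
[0.6237 0.1673 0.065 ] [0.6034 0.171  0.065 ] [0.6135 0.1692 0.065 ] 0.02064178255552844 yaw -0.17895682097263663
```

In the tool's units: -0.125 m / 0.6 = -0.2083, 0.058 m / 0.6 = 0.0967, 5.5 degrees / 90 = 0.0611.

Emit:
{"fn": "play_rows", "kwargs": {
  "motion": [
    [[-0.0417, 0.0183, 0, 0, 0, 0.0111], [-0.0867, 0.04, 0, 0, 0, 0.0222], [-0.1333, 0.0617, 0, 0, 0, 0.0389], [-0.175, 0.0817, 0.0167, 0, 0, 0.0556], [-0.2, 0.0917, 0.05, 0, 0, 0.0611], [-0.2083, 0.0967, 0.0833, 0, 0, 0.0611], [-0.2083, 0.0967, 0.1167, 0, 0, 0.0611], [-0.2083, 0.0967, 0.125, 0, 0, 0.0611]]
  ],
  "fingers": 0.075
}}

```text
time_s: 12.3
position: [0.6035, 0.1595, 0.1269]
tcp_rot: [[-0.98, 0.199, -0.01], [0.199, 0.98, -0.001], [0.01, -0.003, -1.0]]
force: [-1.3, -0.5, 0.6]
opening: 0.865
grasp_force: 0.0
```

Emit:
{"fn": "play_rows", "kwargs": {
  "motion": [
    [[0, 0, 0, 0, 0, 0], [0, 0, 0, 0, 0, 0]]
  ]
}}

```text
time_s: 12.47
position: [0.6059, 0.1595, 0.1317]
tcp_rot: [[-0.98, 0.2, -0.002], [0.2, 0.98, -0.0], [0.002, -0.001, -1.0]]
force: [-0.2, -0.3, 0.6]
opening: 0.862
grasp_force: 0.0
```

Run:
```python
from h import *
go(.607,.1597,.0873,78.5)
r=[]
for n,b in (("scene",(190,190,250,245)),("scene",(240,185,300,240))):
    c=cap(n); im=c["frame"][b[1]:b[3],b[0]:b[2],::-1].astype(float); im=(im/255)**.55*255
    r.append(cv2.resize(im.astype(np.uint8),None,fx=6.6,fy=6.6,interpolation=cv2.INTER_CUBIC))
cv2.imwrite("pics/f.png",np.hstack(r))
```

```text
t 12.47 pos [0.6059 0.1595 0.1317] d [-0.0011  0.0004  0.0444] w [-0.04 -0.13 -0.01] F [-0.2 -0.3  0.6] M [-0.03  0.01  0.02] op 75.0 g 0.0 ang 78.49 j [  5.  38.  87.  -0.  55. -74.]
```

View pics/f.png

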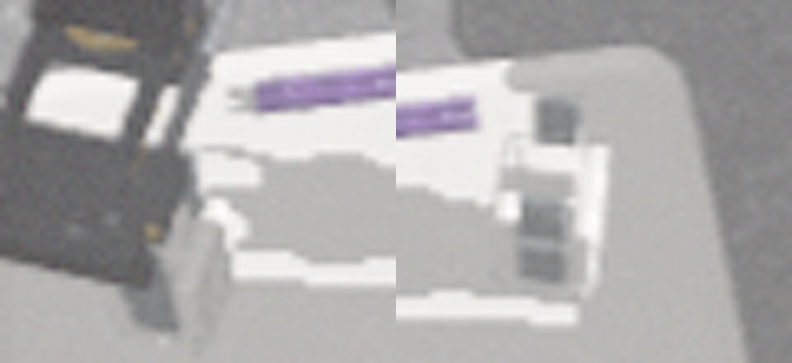

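The spent cartridge stands upright on the tray (right crop, about 550,200). The gripper hovers over the fresh one (left crop, about 180,280).

In the tool's units: 0.045 m / 0.6 = 0.075, 0.04 m / 0.6 = 0.0667.

Emit:
{"fn": "play_rows", "kwargs": {
  "motion": [
    [[0, 0, 0.025, 0, 0, 0], [-0.0017, 0, 0.05, 0, 0, 0], [-0.0017, 0, 0.0667, 0, 0, 0], [-0.0017, 0, 0.075, 0, 0, 0], [-0.0017, 0, 0.075, 0, 0, 0], [-0.0017, 0, 0.075, 0, 0, 0]]
  ],
  "fingers": 0.06
}}

```text
time_s: 13.07
position: [0.6079, 0.1595, 0.088]
tcp_rot: [[-0.98, 0.199, 0.001], [0.199, 0.98, 0.0], [-0.001, 0.0, -1.0]]
force: [0.4, -0.5, 0.6]
opening: 0.689
grasp_force: 0.0
```

Run:
```python
from h import *
go(.607,.1597,.0873,78.5)
```

```text
t 13.07 pos [0.6079 0.1595 0.088 ] d [0.0009 0.     0.0007] w [ 0.01  0.03 -0.  ] F [ 0.4 -0.5  0.6] M [ 0.01  0.01 -0.01] op 60.0 g 0.0 ang 78.5 j [  5.  42.  88.  -0.  50. -74.]
```

Close in stages.

In the tool's units: 0.001 m / 0.6 = 0.0017, 0.0005 m / 0.6 = 0.0008.

Emit:
{"fn": "play_rows", "kwargs": {
  "motion": [
    [[0.0017, 0, 0.0008, 0, 0, 0], [0.0017, 0, 0.0008, 0, 0, 0]]
  ],
  "fingers": 0.053
}}

```text
time_s: 13.23
position: [0.607, 0.1598, 0.0879]
tcp_rot: [[-0.98, 0.199, 0.001], [0.199, 0.98, 0.0], [-0.001, 0.0, -1.0]]
force: [1.0, -0.0, 0.7]
opening: 0.63
grasp_force: 0.0
```

Emit:
{"fn": "play_rows", "kwargs": {
  "motion": [
    [[0, 0, 0, 0, 0, 0], [0, 0, 0, 0, 0, 0], [0, 0, 0, 0, 0, 0]]
  ],
  "fingers": 0.045
}}

```text
time_s: 13.48
position: [0.6071, 0.1598, 0.0878]
tcp_rot: [[-0.98, 0.199, 0.001], [0.199, 0.98, 0.0], [-0.001, 0.0, -1.0]]
force: [-0.2, 0.4, 2.9]
opening: 0.533
grasp_force: 3.9
```

Run:
```python
from h import *
go(.607,.1597,.0873,78.5)
```

```text
t 13.48 pos [0.6071 0.1598 0.0878] d [ 0.0001 -0.0001  0.0005] w [0.02 0.07 0.  ] F [-0.2  0.4  2.9] M [-0.01  0.07 -0.01] op 46.4 g 3.9 ang 78.5 j [  5.  41.  88.  -0.  50. -74.]
```

Emit:
{"fn": "play_rows", "kwargs": {
  "motion": [
    [[0, 0, 0, 0, 0, 0], [0, 0, 0, 0, 0, 0], [0, 0, 0, 0, 0, 0], [0, 0, 0, 0, 0, 0], [0, 0, 0, 0, 0, 0]]
  ],
  "fingers": 0.02
}}

```text
time_s: 13.9
position: [0.6072, 0.16, 0.0876]
tcp_rot: [[-0.98, 0.2, 0.001], [0.2, 0.98, 0.001], [-0.001, 0.001, -1.0]]
force: [-0.4, 0.9, 4.8]
opening: 0.35
grasp_force: 30.0
```

Run:
```python
from h import *
go(.607,.1597,.0873,78.5)
```

```text
t 13.9 pos [0.6072 0.16   0.0876] d [ 0.0001 -0.0004  0.0003] w [ 0.05  0.06 -0.02] F [-0.4  0.9  4.8] M [ 0.28  0.07 -0.1 ] op 30.4 g 30.0 ang 78.48 j [  5.  42.  88.   0.  50. -74.]
```

In the tool's units: -0.145 m / 0.6 = -0.2417, -0.13 m / 0.6 = -0.2167.

Emit:
{"fn": "play_rows", "kwargs": {
  "motion": [
    [[0, 0, -0.0083, 0, 0, 0], [0, 0, -0.0333, 0, 0, 0], [0, 0, -0.075, 0, 0, 0], [0, 0, -0.125, 0, 0, 0], [0, 0, -0.175, 0, 0, 0], [0, 0, -0.2167, 0, 0, 0], [0, 0, -0.2417, 0, 0, 0], [0, 0, -0.2417, 0, 0, 0]]
  ]
}}

```text
time_s: 14.57
position: [0.6084, 0.1597, 0.2354]
tcp_rot: [[-0.98, 0.199, 0.006], [0.199, 0.98, 0.0], [-0.006, 0.001, -1.0]]
force: [1.0, -1.0, -2.7]
opening: 0.348
grasp_force: 29.9
```

Run:
```python
from h import *
go(.545,-.1304,.23,84)
```

```text
t 14.57 pos [0.6084 0.1597 0.2354] d [ 0.0043 -0.2969  0.0049] w [ 0.06  0.36 -5.5 ] F [ 1.  -1.  -2.7] M [ 0.03 -0.09 -0.04] op 30.3 g 29.9 ang 78.5 j [  5.  31.  82.  -0.  67. -74.]
```

In the tool's units: -0.28 m / 0.6 = -0.4667, 0.003 m / 0.6 = 0.005, -5.5 degrees / 90 = -0.0611.

Emit:
{"fn": "play_rows", "kwargs": {
  "motion": [
    [[0, -0.0333, 0, 0, 0, 0], [0.0017, -0.0967, 0, 0, 0, -0.0111], [0.0017, -0.1633, 0, 0, 0, -0.0222], [0.0033, -0.23, 0, 0, 0, -0.0333], [0.0033, -0.2967, 0, 0, 0, -0.0444], [0.005, -0.3633, 0, 0, 0, -0.0556], [0.005, -0.425, 0, 0, 0, -0.0611], [0.005, -0.4667, 0, 0, 0, -0.0611]]
  ]
}}

```text
time_s: 15.23
position: [0.5456, -0.117, 0.2299]
tcp_rot: [[-0.994, 0.106, -0.004], [0.106, 0.994, 0.0], [0.004, -0.0, -1.0]]
force: [0.4, -0.0, -2.4]
opening: 0.349
grasp_force: 29.9
```

In the tool's units: -0.017 m / 0.6 = -0.0283, -0.012 m / 0.6 = -0.02.

Emit:
{"fn": "play_rows", "kwargs": {
  "motion": [
    [[0, -0.02, 0, 0, 0, 0], [0, -0.0283, 0, 0, 0, 0], [0, -0.0283, 0, 0, 0, 0], [0, -0.0283, 0, 0, 0, 0]]
  ]
}}

```text
time_s: 15.57
position: [0.5458, -0.1297, 0.2312]
tcp_rot: [[-0.995, 0.104, -0.002], [0.104, 0.995, 0.002], [0.002, 0.001, -1.0]]
force: [0.4, -0.2, -2.4]
opening: 0.349
grasp_force: 29.9
```

Run:
```python
from h import *
go(.545,-.1304,.21,84)
```

```text
t 15.57 pos [ 0.5458 -0.1297  0.2312] d [ 0.0007 -0.0008  0.0212] w [ 0.08 -0.1   0.01] F [ 0.4 -0.2 -2.4] M [ 0.05  0.05 -0.01] op 30.3 g 29.9 ang 84.01 j [ -25.   26.   92.    0.   62. -109.]
```

Emit:
{"fn": "play_rows", "kwargs": {
  "motion": [
    [[0.0008, -0.0008, 0.0167, 0, 0, 0], [0.0008, -0.0008, 0.0417, 0, 0, 0], [0.0008, -0.0008, 0.0567, 0, 0, 0], [0.0008, -0.0008, 0.06, 0, 0, 0], [0.0008, -0.0008, 0.06, 0, 0, 0], [0.0008, -0.0008, 0.06, 0, 0, 0]]
  ]
}}

```text
time_s: 16.07
position: [0.5458, -0.1309, 0.196]
tcp_rot: [[-0.995, 0.104, -0.0], [0.104, 0.995, 0.0], [0.0, 0.0, -1.0]]
force: [0.3, 0.2, -2.5]
opening: 0.35
grasp_force: 29.9
```

Run:
```python
from h import *
go(.545,-.1304,.19,84)
```

```text
t 16.07 pos [ 0.5458 -0.1309  0.196 ] d [0.0009 0.0004 0.006 ] w [ 0.   -0.    0.05] F [ 0.3  0.2 -2.5] M [ 0.02 -0.03  0.04] op 30.4 g 29.9 ang 84.05 j [ -25.   29.   94.    0.   58. -109.]
```

In the tool's units: 0.006 m / 0.6 = 0.01, 0.0004 m / 0.6 = 0.0007.

Emit:
{"fn": "play_rows", "kwargs": {
  "motion": [
    [[0.0017, 0.0007, 0.0017, 0, 0, 0], [0.0017, 0.0007, 0.005, 0, 0, 0], [0.0017, 0.0007, 0.0083, 0, 0, 0], [0.0017, 0.0007, 0.01, 0, 0, 0]]
  ]
}}

```text
time_s: 16.4
position: [0.5446, -0.131, 0.1901]
tcp_rot: [[-0.995, 0.105, 0.0], [0.105, 0.995, -0.0], [-0.0, -0.0, -1.0]]
force: [0.3, 0.4, -1.9]
opening: 0.347
grasp_force: 29.9
```

Emit:
{"fn": "play_rows", "kwargs": {
  "motion": [
    [[0, 0, 0.0025, 0, 0, 0], [0, 0, 0.005, 0, 0, 0], [0, 0, 0.0067, 0, 0, 0]]
  ]
}}

```text
time_s: 16.65
position: [0.5445, -0.131, 0.1859]
tcp_rot: [[-0.994, 0.105, -0.0], [0.105, 0.994, 0.0], [0.0, 0.0, -1.0]]
force: [-0.4, -0.6, -1.8]
opening: 0.351
grasp_force: 29.9
```

Run:
```python
from h import *
go(.545,-.1304,.19,84)
```

```text
t 16.65 pos [ 0.5445 -0.131   0.1859] d [-0.0004  0.0006 -0.0041] w [ 0.   -0.01 -0.01] F [-0.4 -0.6 -1.8] M [0.03 0.01 0.03] op 30.5 g 29.9 ang 83.99 j [ -25.   29.   95.    0.   56. -109.]
```

Emit:
{"fn": "play_rows", "kwargs": {
  "motion": [
    [[-0.0003, 0.0005, 0.0017, 0, 0, 0], [-0.0003, 0.0005, 0.0033, 0, 0, 0], [-0.0003, 0.0005, 0.005, 0, 0, 0]]
  ]
}}

```text
time_s: 16.9
position: [0.5449, -0.1306, 0.183]
tcp_rot: [[-0.995, 0.105, 0.0], [0.105, 0.995, -0.0], [-0.0, -0.0, -1.0]]
force: [0.2, -0.1, -2.6]
opening: 0.348
grasp_force: 29.9
```

In the tool's units: 0.003 m / 0.6 = 0.005, 0.002 m / 0.6 = 0.0033.

Emit:
{"fn": "play_rows", "kwargs": {
  "motion": [
    [[0, 0, 0.0017, 0, 0, 0], [0, 0, 0.0033, 0, 0, 0], [0, 0, 0.005, 0, 0, 0]]
  ]
}}

```text
time_s: 17.15
position: [0.5449, -0.1307, 0.18]
tcp_rot: [[-0.995, 0.105, 0.0], [0.105, 0.995, -0.0], [-0.0, -0.0, -1.0]]
force: [0.8, -0.4, -3.1]
opening: 0.35
grasp_force: 29.9
```

Run:
```python
from h import *
go(.545,-.1304,.19,84)
```

```text
t 17.15 pos [ 0.5449 -0.1307  0.18  ] d [-0.0001  0.0003 -0.01  ] w [-0.  0. -0.] F [ 0.8 -0.4 -3.1] M [ 0.03 -0.02 -0.04] op 30.4 g 29.9 ang 84.0 j [ -25.   30.   95.   -0.   55. -109.]
```

In the tool's units: 0.016 m / 0.6 = 0.0267, 0.014 m / 0.6 = 0.0233.

Emit:
{"fn": "play_rows", "kwargs": {
  "motion": [
    [[0, 0, 0.0033, 0, 0, 0], [0, 0, 0.0083, 0, 0, 0], [0, 0, 0.0133, 0, 0, 0], [0, 0, 0.0183, 0, 0, 0], [0, 0, 0.0233, 0, 0, 0], [0, 0, 0.0267, 0, 0, 0]]
  ]
}}

```text
time_s: 17.65
position: [0.5446, -0.1306, 0.1635]
tcp_rot: [[-0.995, 0.105, -0.001], [0.105, 0.995, 0.0], [0.001, 0.0, -1.0]]
force: [-0.2, 0.4, -2.9]
opening: 0.349
grasp_force: 29.9
```

In the tool's units: 0.024 m / 0.6 = 0.04, 0.022 m / 0.6 = 0.0367.

Emit:
{"fn": "play_rows", "kwargs": {
  "motion": [
    [[0, 0, 0.005, 0, 0, 0], [0, 0, 0.0117, 0, 0, 0], [0, 0, 0.0183, 0, 0, 0], [0, 0, 0.025, 0, 0, 0], [0, 0, 0.0317, 0, 0, 0], [0, 0, 0.0367, 0, 0, 0], [0, 0, 0.04, 0, 0, 0]]
  ]
}}

```text
time_s: 18.23
position: [0.5447, -0.1306, 0.1395]
tcp_rot: [[-0.995, 0.105, -0.001], [0.105, 0.995, 0.0], [0.001, 0.0, -1.0]]
force: [0.3, -0.6, -2.9]
opening: 0.35
grasp_force: 29.9
```

Run:
```python
from h import *
go(.545,-.1304,.19,84)
```

```text
t 18.23 pos [ 0.5447 -0.1306  0.1395] d [-0.0003  0.0002 -0.0505] w [ 0.01 -0.03 -0.01] F [ 0.3 -0.6 -2.9] M [ 0.06  0.04 -0.03] op 30.5 g 29.9 ang 83.99 j [ -25.   33.   97.    0.   50. -109.]
```

In the tool's units: 0.0105 m / 0.6 = 0.0175, 0.0095 m / 0.6 = 0.0158.

Emit:
{"fn": "play_rows", "kwargs": {
  "motion": [
    [[0, 0, 0.0033, 0, 0, 0], [0, 0, 0.0067, 0, 0, 0], [0, 0, 0.01, 0, 0, 0], [0, 0, 0.0133, 0, 0, 0], [0, 0, 0.0158, 0, 0, 0], [0, 0, 0.0175, 0, 0, 0]]
  ]
}}

```text
time_s: 18.73
position: [0.545, -0.1307, 0.1298]
tcp_rot: [[-0.995, 0.105, 0.001], [0.105, 0.995, -0.0], [-0.001, -0.0, -1.0]]
force: [-1.0, 0.7, 3.1]
opening: 0.35
grasp_force: 30.0
```

In the tool's units: 0.001 m / 0.6 = 0.0017.

Emit:
{"fn": "play_rows", "kwargs": {
  "motion": [
    [[0, 0, 0.0017, 0, 0, 0], [0, 0, 0.0017, 0, 0, 0]]
  ]
}}

```text
time_s: 18.9
position: [0.545, -0.1307, 0.1287]
tcp_rot: [[-0.995, 0.105, 0.0], [0.105, 0.995, -0.0], [-0.0, -0.0, -1.0]]
force: [-1.3, 0.1, 2.9]
opening: 0.353
grasp_force: 30.0
```

In the tool's units: 0.001 m / 0.6 = 0.0017.

Emit:
{"fn": "play_rows", "kwargs": {
  "motion": [
    [[0, 0, 0.0017, 0, 0, 0], [0, 0, 0.0017, 0, 0, 0]]
  ]
}}

```text
time_s: 19.07
position: [0.545, -0.1307, 0.1276]
tcp_rot: [[-0.995, 0.105, 0.0], [0.105, 0.995, -0.0], [-0.0, -0.0, -1.0]]
force: [-0.2, 1.4, 3.0]
opening: 0.349
grasp_force: 30.0
```

Find the floor gently (another 1 mm, twice).

In the tool's units: 0.001 m / 0.6 = 0.0017.

Emit:
{"fn": "play_rows", "kwargs": {
  "motion": [
    [[0, 0, 0.0017, 0, 0, 0], [0, 0, 0.0017, 0, 0, 0]]
  ]
}}

```text
time_s: 19.23
position: [0.545, -0.1307, 0.1266]
tcp_rot: [[-0.995, 0.105, 0.0], [0.105, 0.995, -0.0], [-0.0, -0.0, -1.0]]
force: [-0.7, 1.0, 3.1]
opening: 0.349
grasp_force: 30.0
```

In the tool's units: 0.001 m / 0.6 = 0.0017, 0.0005 m / 0.6 = 0.0008.

Emit:
{"fn": "play_rows", "kwargs": {
  "motion": [
    [[0, 0, 0.0008, 0, 0, 0], [0, 0, 0.0017, 0, 0, 0]]
  ]
}}

```text
time_s: 19.4
position: [0.5451, -0.1307, 0.1262]
tcp_rot: [[-0.995, 0.105, 0.001], [0.105, 0.995, -0.0], [-0.001, -0.0, -1.0]]
force: [-2.8, 1.4, 11.2]
opening: 0.348
grasp_force: 30.1
```

Floor felt. Holding at the bottom, I let the tabs out slowly.

Emit:
{"fn": "play_rows", "kwargs": {
  "motion": [
    [[0, 0, 0, 0, 0, 0], [0, 0, 0, 0, 0, 0], [0, 0, 0, 0, 0, 0]]
  ],
  "fingers": 0.038
}}

```text
time_s: 19.65
position: [0.5454, -0.1309, 0.1264]
tcp_rot: [[-0.995, 0.104, 0.002], [0.104, 0.995, -0.001], [-0.002, -0.001, -1.0]]
force: [-1.5, 0.3, 7.6]
opening: 0.432
grasp_force: 6.6
```

Emit:
{"fn": "play_rows", "kwargs": {
  "motion": [
    [[0, 0, 0, 0, 0, 0], [0, 0, 0, 0, 0, 0], [0, 0, 0, 0, 0, 0]]
  ],
  "fingers": 0.044
}}

```text
time_s: 19.9
position: [0.5455, -0.131, 0.1264]
tcp_rot: [[-0.995, 0.105, 0.002], [0.105, 0.995, -0.001], [-0.002, -0.001, -1.0]]
force: [-1.3, 1.0, 7.7]
opening: 0.5
grasp_force: 4.8
```

Emit:
{"fn": "play_rows", "kwargs": {
  "motion": [
    [[0, 0, 0, 0, 0, 0], [0, 0, 0, 0, 0, 0], [0, 0, 0, 0, 0, 0]]
  ],
  "fingers": 0.049
}}

```text
time_s: 20.15
position: [0.5456, -0.1311, 0.1261]
tcp_rot: [[-0.995, 0.105, 0.002], [0.105, 0.995, -0.001], [-0.002, -0.001, -1.0]]
force: [0.4, 0.7, 4.3]
opening: 0.556
grasp_force: 3.3
```

Run:
```python
from h import *
go(.545,-.1304,.19,84)
```

```text
t 20.15 pos [ 0.5456 -0.1311  0.1261] d [ 0.0005  0.0005 -0.0639] w [-0.05  0.12 -0.  ] F [0.4 0.7 4.3] M [0.   0.11 0.01] op 48.4 g 3.3 ang 84.0 j [ -25.   34.   97.   -0.   48. -109.]
```

Emit:
{"fn": "play_rows", "kwargs": {
  "motion": [
    [[0, 0, 0, 0, 0, 0], [0, 0, 0, 0, 0, 0], [0, 0, 0, 0, 0, 0], [0, 0, 0, 0, 0, 0]]
  ],
  "fingers": 0.07
}}

```text
time_s: 20.48
position: [0.5444, -0.1305, 0.1249]
tcp_rot: [[-0.995, 0.105, -0.001], [0.105, 0.995, 0.001], [0.001, 0.0, -1.0]]
force: [-1.1, 0.2, 0.5]
opening: 0.762
grasp_force: 0.0
```

In the tool's units: -0.125 m / 0.6 = -0.2083, -0.105 m / 0.6 = -0.175.

Emit:
{"fn": "play_rows", "kwargs": {
  "motion": [
    [[0, 0, -0.0083, 0, 0, 0], [0, 0, -0.0333, 0, 0, 0], [0, 0, -0.075, 0, 0, 0], [0, 0, -0.125, 0, 0, 0], [0, 0, -0.175, 0, 0, 0], [0, 0, -0.2083, 0, 0, 0], [0, 0, -0.2083, 0, 0, 0]]
  ]
}}

```text
time_s: 21.07
position: [0.5475, -0.1317, 0.2555]
tcp_rot: [[-0.994, 0.104, 0.009], [0.104, 0.995, -0.004], [-0.009, -0.003, -1.0]]
force: [0.4, 0.3, 0.3]
opening: 0.806
grasp_force: 0.0
```

In the tool's units: 0.25 m / 0.6 = 0.4167, 0.24 m / 0.6 = 0.4.

Emit:
{"fn": "play_rows", "kwargs": {
  "motion": [
    [[0.0167, 0.05, 0, 0, 0, 0], [0.0417, 0.1083, 0, 0, 0, 0], [0.0667, 0.1667, 0, 0, 0, 0], [0.0917, 0.2333, 0, 0, 0, 0], [0.1167, 0.2917, 0, 0, 0, 0], [0.1417, 0.35, 0, 0, 0, 0], [0.1583, 0.4, 0, 0, 0, 0], [0.1667, 0.4167, 0, 0, 0, 0]]
  ]
}}

```text
time_s: 21.73
position: [0.4691, 0.1319, 0.2498]
tcp_rot: [[-0.995, 0.101, -0.003], [0.101, 0.995, 0.001], [0.003, 0.001, -1.0]]
force: [0.6, -0.6, -1.1]
opening: 0.801
grasp_force: 0.0
```

In the tool's units: 0.2 m / 0.6 = 0.3333, 0.175 m / 0.6 = 0.2917.

Emit:
{"fn": "play_rows", "kwargs": {
  "motion": [
    [[0.025, 0.0583, 0, 0, 0, 0], [0.05, 0.1167, 0, 0, 0, 0], [0.075, 0.175, 0, 0, 0, 0], [0.1, 0.2333, 0, 0, 0, 0], [0.125, 0.2917, 0, 0, 0, 0], [0.1417, 0.3333, 0, 0, 0, 0], [0.1417, 0.3333, 0, 0, 0, 0]]
  ]
}}

```text
time_s: 22.32
position: [0.4066, 0.3399, 0.25]
tcp_rot: [[-0.995, 0.1, -0.0], [0.1, 0.995, 0.002], [0.001, 0.002, -1.0]]
force: [-0.5, -0.1, -0.7]
opening: 0.803
grasp_force: 0.0
```

Run:
```python
from h import *
import pickle
cs=pickle.load(open("cs.pkl","rb"))
go(.545,-.1304,.19,84)
rows=[]
for n,b in (("scene",(225,118,265,148)),("top",(282,148,322,178))):
    r=[]
    for c in (cs[n],cap(n)):
        im=c["frame"][b[1]:b[3],b[0]:b[2],::-1].astype(float); lo,hi=np.percentile(im,1),np.percentile(im,97)
        im=np.clip((im-lo)/(hi-lo),0,1)**.6*255
        r.append(cv2.resize(im.astype(np.uint8),None,fx=10,fy=10,interpolation=cv2.INTER_CUBIC))
    rows.append(np.hstack(r))
cv2.imwrite("pics/fin.png",np.vstack(rows))
for n in ("scene","top"):
    for k in ("spent","fresh","peg","tumbler"):
        for q in finder.recognise(n,k)[:3]: print(n,k,round(q["confidence"],2),np.round(q["at"],3))
```

```text
t 22.32 pos [0.4066 0.3399 0.25  ] d [-0.1848 -0.4541  0.0592] w [ 0.09 -0.03  0.26] F [-0.5 -0.1 -0.7] M [-0.04 -0.04 -0.02] op 69.9 g 0.0 ang 84.26 j [ 28.  22.  95.   0.  63. -57.]
scene spent 0.62 [0.474 0.131 0.064]
scene fresh 0.71 [ 0.549 -0.124  0.115]
scene peg 0.54 [0.546 0.049 0.01 ]
scene tumbler 0.69 [ 0.389 -0.36   0.063]
top spent 0.56 [0.471 0.122 0.065]
top spent 0.19 [ 0.521 -0.168  0.109]
top fresh 0.73 [ 0.406 -0.051  0.059]
top fresh 0.56 [ 0.542 -0.122  0.102]
top fresh 0.35 [ 0.525 -0.173  0.106]
top peg 0.64 [0.55  0.052 0.015]
top tumbler 0.77 [ 0.391 -0.393  0.043]
```

View pics/fin.png

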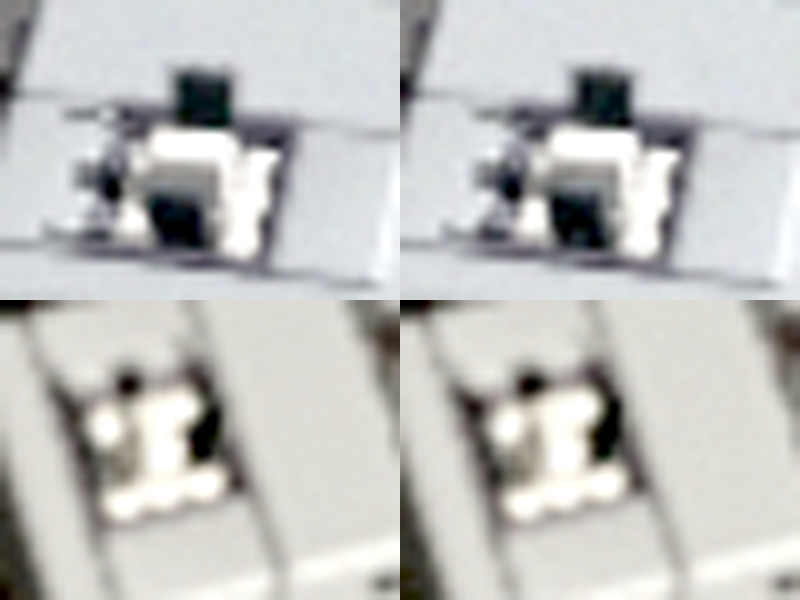

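The fresh cartridge looks the same as the latched spent one did: far pad top at the same pixel (about 204,70 left; 604,70 right), tabs out. The spent one stands on the tray.

```bash
python3 -c "
from h import *
print(bot.hand_in())"
```

```text
the job is handed in; nothing more can be done
None
```

I handed the job in at about 22 s: the spent cartridge stands upright on the tray's free half, and the fresh one is pushed home with both tabs sprung out, looking in both camera views just as the latched spent one did.

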